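# Wedge a row of tube racks tight on an orbital shaker

## Task

The sample racks must not rattle when the shaker runs: slide the rack that sticks out fully home against the end stop, in line with its neighbours, and drive the wedge along its rail until the whole row is locked tight against the fence and stays so when you let go. All racks stay standing on the platform and the wedge lies flat; do not disturb the bottle, pot, dish and carton near it.

Things in the scene. Friction and masses are not known exactly. Their poses are not given: they have to be found in the camera images.
- shaker: fixed bench-top shaker; origin on the bench under its centre, x to its rear, y to its left, z up. Platform 248 mm (x) by 280 mm (y), rubber top at z = 76 mm. Metal rails 30 mm high on it: fence (rear), end_stop (-y end, inner face at y = -124 mm), taper_rail (front). The +y end is open: racks and wedge slide in there toward -y. Friction 0.5 to 0.7, of the slick wedge about 0.2
- row_home (a point): point on the platform's top, axes as the shaker's, under the middle of the packed row: a rack home against the end stop has its centre within 4 mm of it in y; packed tight the racks lie at x = 58, 0 and -58 mm from it and their left ends at y = +98 mm
- rack_a_mid (a point): centre, half-way up, of one of three like plastic tube racks: 58 mm wide (x), 196 mm long (y), 76 mm high, 84 mm over the tube caps in it, 0.15 to 0.31 kg. They stand side by side on the platform, y along the shaker's y, a few mm apart, in any order; the middle one sticks out 45 to 70 mm toward +y
- rack_b_mid (a point): centre, half-way up, of one of three like plastic tube racks: 58 mm wide (x), 196 mm long (y), 76 mm high, 84 mm over the tube caps in it, 0.15 to 0.31 kg. They stand side by side on the platform, y along the shaker's y, a few mm apart, in any order; the middle one sticks out 45 to 70 mm toward +y
- rack_c_mid (a point): centre, half-way up, of one of three like plastic tube racks: 58 mm wide (x), 196 mm long (y), 76 mm high, 84 mm over the tube caps in it, 0.15 to 0.31 kg. They stand side by side on the platform, y along the shaker's y, a few mm apart, in any order; the middle one sticks out 45 to 70 mm toward +y
- wedge: grey plastic wedge lying loose between row and taper_rail, 34 mm high, y = -65 (12 mm thick) to 65 mm (28 mm), 0.12 to 0.2 kg; origin at its underside, mid-length. Its y axis and straight face (x = -10 mm) lie along the rail, the other face along the racks. Pushed 45 to 75 mm along the rail (its -y) it jams, about 56 mm in y from row_home; 12 to 18 N sets it; it holds by itself
- wedge_head (a point): middle of the flat end face of the wedge's thick end, 26 mm wide (x), 46 mm high, looking to the wedge's +y, square to the rail; 25 mm above the platform, 68 mm from the wedge's origin. Axes as the wedge's. Tight, it is still about 25 mm proud of the racks' left ends
- fence: straight metal rail along the platform's rear, 12 x 250 x 30 mm high, fixed; its inner face is 87 mm behind row_home. The tight row presses on it
- taper_rail: metal rail along the platform's front, 12 x 146 x 30 mm high, fixed at an angle (1 in 8, 7 degrees): its y axis is the direction in which the wedge travels; the gap to the row narrows toward -y.
- media_bottle: bystander: blue-capped bottle, 69 mm across, 129 mm high, on the right-hand grey mat (30 mm above the bench); origin at its underside
- petri_0: bystander: petri dish, 58 mm across, 13 mm high, on the grey mat (30 mm above the bench) left of the shaker
- sample_pot: bystander: lidded pot, 46 mm across, 57 mm high, on the grey mat (30 mm above the bench) left of the shaker
- wipes_box: bystander: carton 62 x 105 x 82 mm, standing on the grey mat (30 mm above the bench) left of the shaker

How it is judged:
By the outcome, as a careful person would: the job done as asked, in the order asked, and still so for the second after the job is handed in, with the robot touching nothing.
It also fails if it takes over 40 s, if anything falls off the work surface, if the arm or the gripper's body presses on something with over 40 N, if the wrist force passes 120 N, or if a joint passes its speed limit or range.

## Robot

A 6-joint arm with a two-finger parallel gripper is mounted at the origin on a cart in front of the work surface, level with it; the furniture and walls round the work are solid. World frame = base frame: x ahead of the robot, y to its left, z up, the work surface at z = 0. Lengths are in mm, angles in rad, forces in N, time in s.
With the tool pointing down it reaches from about 325 to 775 mm from the base axis. Payload 5.5 kg.
Tool frame: the origin (TCP) lies midway between the tips of the shut fingers; the grasp point (between the pads) lies 19 mm behind it; z points along the fingers, y is the line along which they close (so a half turn about z gives the same grasp; the last joint's range is limited). The gripper opens to 88 mm and grips with 3 to 60 N. Pads are 20 mm wide; open, the fingers measure 115 mm over their backs; the gripper's body (75 mm by 178 mm) begins 61 mm behind the grasp point.
Start: joints at [1.145, 0.091, 1.231, -0, 1.82, -0.057], TCP at [216.303, 559.669, 222.631] pointing down, gripper open.
Joint ranges: [-2.87, 2.87], [-0.86, 2.18], [0.17, 2.46], [-1.51, 4.65], [0.06, 2.69], [-2.65, 2.65]. Speed limits (rad/s): [2.57, 2.57, 3.01, 3.14, 3.14, 3.14].

## Interface

Orientations are given as a unit quaternion [w, x, y, z].
In Python, from rig import robot gives the robot as it stands. Calls block until the motion is done:
- robot.movep(position, orientation): joint-space move of the TCP to a pose.
- robot.move_straight(position, vel=150, frame=None, until_force=None): straight line of the TCP; frame=None keeps the orientation; vel is the mean speed in mm/s. With until_force (N) it stops when the force on the tool has changed by that much, and returns True; else False.
- robot.movej(angles): joint-space move.
- robot.open() and robot.grasp(): open the fingers fully, or close them until they stop; the grip force is fixed at half the most.
- robot.sleep(seconds).
- robot.inverse_kinematics(position, orientation): joint angles nearest the present ones, or None.
- robot.get_image(name): name is "scene" or "top"; returns (picture, depth): 400x640x3 uint8, red, green, blue; 400x640 float32, mm along the optical axis (not along the pixel's ray), 0 where there is no reading.
- robot.camera_model(name): a dict with "mtx" (3x3 intrinsics, pixels), "D" ([k1, k2, p1, p2, k3] as OpenCV has them; the pictures are not rectified), "extrinsics" (4x4, takes a point from camera to world coordinates). Camera axes: x right, y up, looking along -z (the intrinsics and any distortion apply to the point x, -y, -z); pixel columns grow to the right and rows downward; lengths in mm; the calibration is good to about 2 mm. A picture is of the moment at which its call begins. camera_model takes no time and is no camera call.
A pose or a line that the arm cannot do raises robot.MotionError and nothing moves.
- robot.job_done(): hands the job in; it is judged then, once.
Trained networks look in the newest picture that a camera, given by its name, has taken for a name from the list of things; names that differ only in an ending like _2 or _b are one class to them, and where a whole thing is asked for, a point or a joint stands for the part that bears it (a point fixed in the world has none). Each returns a list of dicts, best first, with "score" (0 to 1); they miss things now and then, are a little off and sometimes report something else, mostly with a low value. They report only what shows in the picture. A call takes as long as a camera call.
- robot.trace(camera, thing): "mask" (400x640 bool, what is visible of it).
- robot.mark_of(camera, thing): "point" ([x, y, z] in mm, in the coordinates of the camera as it stood for that picture, good to about 4 mm: a listed point, or the origin of a listed thing).
Readings, each from a call of its own:
- robot.current_time(): time.
- robot.current_qpos(): joint angles.
- robot.current_dq(): joint speeds.
- robot.current_joint_torque(): joint torques, N m.
- robot.current_ee_pos(): TCP position.
- robot.current_ee_rot(): TCP orientation.
- robot.current_wrist_force(): force on the tool from outside, world axes, zero at the start.
- robot.current_wrist_torque(): the same for the moment, N m.
- robot.current_opening(): finger opening in mm.
- robot.current_grip_force(): force on a finger pad.
Only numpy, scipy, OpenCV 4.12 (cv2) and the standard library are available. Lean on these libraries where they do the work, as an engineer would, in place of code of your own. Each camera call takes 0.05 s, during which the arm holds its last target. There are 200 camera calls.

## Working session

There is one attempt and no reset: what is moved stays moved. The work goes in short steps, each a Python script; the robot and the scene stay as the last script left them, time stands still between calls to the robot, and variables do not carry over. Pictures are saved under pics/ and viewed, at most 10 in all, crops included, and the job is handed in when it is done.

```bash
mkdir -p pics; cat > h.py <<'E'
import numpy as np, cv2
from rig import robot
def shot(cam,fn=None):
    im,d=robot.get_image(cam)
    if fn: cv2.imwrite('pics/'+fn,im[:,:,::-1])
    return im,d
def world(cam,p):
    E=np.array(robot.camera_model(cam)['extrinsics']); return (E@np.r_[p,1])[:3]
def cloud(cam,d):
    m=robot.camera_model(cam); K=np.array(m['mtx']);D=np.array(m['D'],float)
    v,u=np.mgrid[0:400,0:640]
    n=cv2.undistortPoints(np.stack([u,v],-1).reshape(-1,1,2).astype(float),K,D).reshape(400,640,2)
    P=np.stack([n[...,0]*d,-n[...,1]*d,-d,np.ones_like(d)],-1)
    W=P@np.array(m['extrinsics']).T
    W=W[...,:3]; W[d<=0]=np.nan; return W
E
python3 - <<'E'
from h import *
for c in ['top','scene']:
    shot(c,c+'0.png')
    print(c,np.round(robot.camera_model(c)['extrinsics'],2).tolist())
    for t in ['shaker','row_home','rack_a_mid','wedge','wedge_head','fence','taper_rail','media_bottle','petri_0','sample_pot','wipes_box']:
        print(t,[(round(x['score'],2),np.round(world(c,x['point'])).tolist()) for x in robot.mark_of(c,t)][:4])
E
```

```text
top [[0.02, 0.99, -0.15, 391.37], [-1.0, 0.02, 0.01, -146.16], [0.01, 0.15, 0.99, 1197.08], [0.0, 0.0, 0.0, 1.0]]
shaker [(0.68, [687.0, -44.0, 30.0])]
row_home []
rack_a_mid [(0.71, [505.0, -189.0, 113.0])]
wedge [(0.57, [443.0, -80.0, 79.0])]
wedge_head [(0.6, [477.0, -22.0, 100.0])]
fence [(0.78, [576.0, -245.0, 77.0]), (0.57, [477.0, -18.0, 102.0])]
taper_rail [(0.6, [403.0, -131.0, 80.0])]
media_bottle [(0.75, [442.0, -508.0, 33.0]), (0.22, [404.0, -136.0, 78.0])]
petri_0 [(0.8, [572.0, 67.0, 29.0])]
sample_pot [(0.79, [686.0, -48.0, 29.0]), (0.46, [534.0, -247.0, 111.0])]
wipes_box [(0.33, [479.0, -18.0, 102.0])]
scene [[-0.81, -0.33, 0.48, 1277.59], [0.58, -0.44, 0.68, 921.06], [-0.02, 0.83, 0.55, 955.47], [0.0, 0.0, 0.0, 1.0]]
shaker [(0.62, [507.0, -183.0, 112.0]), (0.6, [475.0, -195.0, -3.0])]
row_home []
rack_a_mid [(0.95, [506.0, -188.0, 113.0])]
wedge [(0.53, [450.0, -81.0, 76.0])]
wedge_head [(0.59, [475.0, -17.0, 99.0])]
fence [(0.6, [577.0, -249.0, 76.0])]
taper_rail [(0.48, [407.0, -136.0, 77.0]), (0.24, [584.0, 198.0, 27.0])]
media_bottle [(0.24, [585.0, 199.0, 28.0])]
petri_0 [(0.57, [573.0, 72.0, 29.0])]
sample_pot [(0.69, [692.0, -49.0, 30.0])]
wipes_box [(0.92, [585.0, 199.0, 25.0])]
```

View pics/top0.png

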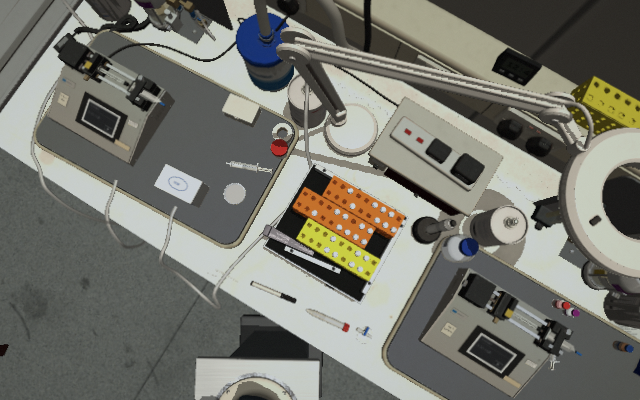

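View pics/scene0.png

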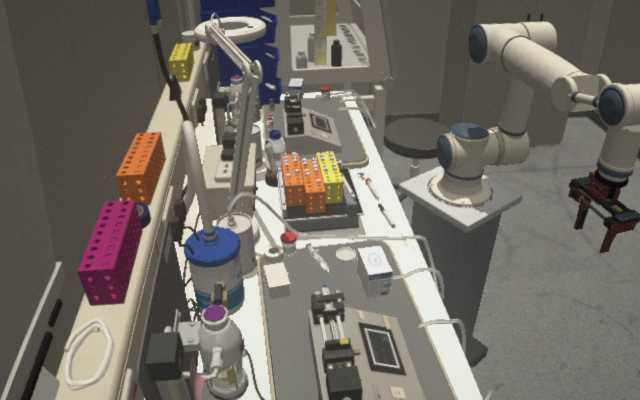

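The top view shows the shaker at about (335,232), turned about 30°. The yellow rack is at the front, and the middle orange one sticks out left to about (293,205). The wedge is at (290,238) and the taper rail at (312,258). Next I'll get the geometry from the depth image.

```bash
cat >> h.py <<'E'
def segs(fn=None):
    im,d=shot('top'); W=cloud('top',d)
    return im,d,W
E
python3 - <<'E'
from h import *
im,d,W=segs()
cv2.imwrite('pics/crop.png',cv2.resize(im[150:310,230:440,::-1],None,fx=3.7,fy=3.7,interpolation=cv2.INTER_CUBIC))
R=np.zeros((400,640),bool);R[160:310,250:420]=1
hsv=cv2.cvtColor(im,cv2.COLOR_RGB2HSV)
z=W[...,2]
tops=R&(z>143)&(z<170)
print('tops z',np.nanpercentile(z[tops],[5,25,50,75,95]))
sat=hsv[...,1]>120
for n,m in dict(yellow=tops&sat&(hsv[...,0]>22)&(hsv[...,0]<40),orange=tops&sat&(hsv[...,0]<20)).items():
    p=W[m][:,:2].astype(np.float32); r=cv2.minAreaRect(p); print(n,len(p),r)
for t in ['wedge','taper_rail','fence','rack_a_mid']:
    for r in robot.trace('top',t)[:3]:
        m=r['mask']; q=W[m]; q=q[~np.isnan(q[:,0])]
        v,u=np.nonzero(m)
        print(t,round(r['score'],2),m.sum(),u.mean(),v.mean(),np.round(q.mean(0)),cv2.minAreaRect(q[:,:2].astype(np.float32)),np.nanpercentile(q[:,2],[10,50,90]))
# platform points
pf=R&(z>70)&(z<82); q=W[pf][:,:2].astype(np.float32); print('plat',len(q),cv2.minAreaRect(q))
# height map print to a local grid
np.save('W0.npy',W)
# overhead obstacles near
for zlo in (200,300,400,500,600,700):
    m=(z>zlo)&(z<zlo+100)&(W[...,0]>250)&(W[...,0]<800)&(abs(W[...,1]+190)<350)
    print(zlo,m.sum(),np.round(W[m].min(0)) if m.sum() else '',np.round(W[m].max(0)) if m.sum() else '')
E
```

```text
tops z [149.57774732 151.75176494 153.32084398 154.97037453 160.57235526]
yellow 1734 ((429.3428649902344, -195.50888061523438), (193.35447692871094, 58.534629821777344), 61.04539489746094)
orange 3306 ((516.4385375976562, -219.66326904296875), (241.5453338623047, 117.91857147216797), 61.2588005065918)
wedge 0.98 513 285.0272904483431 239.458089668616 [451. -70. 109.] ((453.4376525878906, -71.86565399169922), (150.79791259765625, 31.779640197753906), 65.2584457397461) [107.19534199 111.50361621 121.25500506]
taper_rail 0.51 321 313.38006230529595 259.9563862928349 [ 403. -139.  105.] ((404.83599853515625, -137.5852813720703), (143.5185089111328, 15.018845558166504), 67.31653594970703) [103.03076309 107.00131633 109.2629942 ]
fence 0.65 115 323.61739130434785 171.0086956521739 [ 623. -160.  104.] ((623.5419921875, -161.02490234375), (50.220680236816406, 11.433591842651367), 60.61467742919922) [ 94.50438335 106.59934705 109.46939254]
fence 0.61 879 458.44596131968143 248.2127417519909 [ 437. -487.  121.] ((436.87164306640625, -494.7043151855469), (69.91952514648438, 58.90541076660156), 5.806445121765137) [ 63.04712327 125.4916948  161.23241877]
fence 0.51 2040 333.55 217.85980392156864 [ 502. -185.  150.] ((504.2028503417969, -190.36962890625), (199.06063842773438, 69.92118835449219), 60.456939697265625) [148.92145214 153.06918498 157.76171046]
rack_a_mid 0.69 2182 332.512832263978 217.27222731439048 [ 503. -182.  148.] ((509.2206726074219, -181.2223663330078), (208.3330535888672, 72.36660766601562), 60.4815673828125) [142.33047676 152.91305755 157.45189974]
plat 3564 ((515.7970581054688, -211.3912353515625), (289.1620178222656, 336.7216796875), 61.11795425415039)
200 1602 [ 584. -540.  200.] [ 799. -111.  300.]
300 1889 [ 686. -540.  300.] [ 800. -122.  400.]
400 1097 [ 460. -540.  400.] [ 799. -103.  500.]
500 7698 [ 459. -540.  500.] [745. -78. 600.]
600 67 [ 603. -531.  600.] [ 624. -515.  605.]
700 0
```

View pics/crop.png

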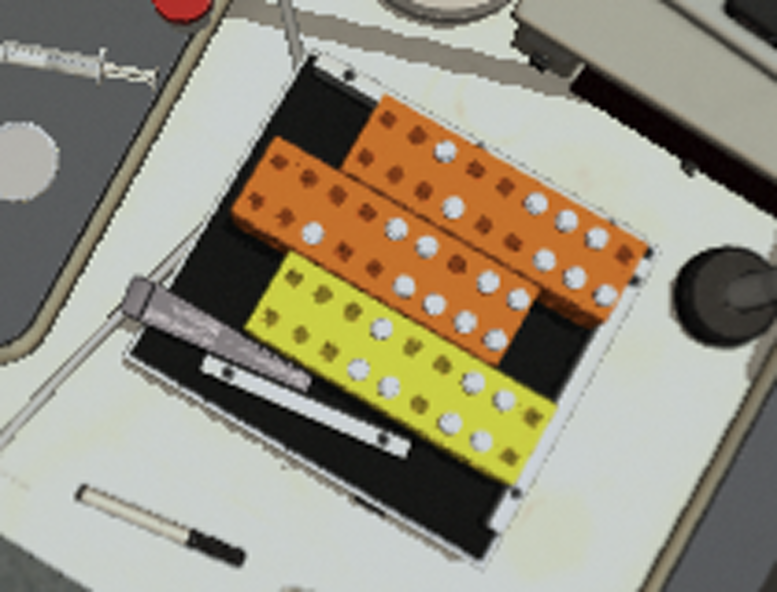

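The crop shows the middle rack's left end proud of its neighbours. The wedge head is at crop (140,300), free and reachable from the open end. Next I'll work out shaker-frame coordinates and plan the pushes.

```bash
cat >> h.py <<'E'
import json
def racks(im,W,ang):
    """rack top rectangles in row frame (rx along shaker x, ry along shaker y) with world origin"""
    z=W[...,2];R=np.zeros((400,640),bool);R[160:310,250:420]=1
    hsv=cv2.cvtColor(im,cv2.COLOR_RGB2HSV)
    t=R&(z>143)&(z<170)&(hsv[...,1]>120)&(hsv[...,0]<40)
    A=np.deg2rad(ang); ex=np.array([np.sin(A),-np.cos(A)]); ey=np.array([np.cos(A),np.sin(A)])
    q=W[t][:,:2]; return q@ex,q@ey,ex,ey
def ends(im,W,ang,bands):
    x,y,_,_=racks(im,W,ang)
    for lo,hi in bands:
        m=(x>lo+12)&(x<hi-12); print(np.round([lo,hi,*np.percentile(y[m],[1,99])],1))
E
python3 - <<'E'
from h import *
A=61.1
ims=[segs() for _ in range(3)]
im=ims[0][0]; W=np.nanmedian([i[2] for i in ims],0)
x,y,ex,ey=racks(im,W,A)
print('x range',np.percentile(x,[.5,99.5]))
lo,hi=np.percentile(x,[.5,99.5]); s=(hi-lo)/3
ends(im,W,A,[(lo+s*i,lo+s*(i+1)) for i in range(3)])
z=W[...,2]; R=np.zeros((400,640),bool);R[160:310,250:420]=1
p=W[R&(z>96)&(z<126)]
L=np.c_[p[:,:2]@ex,p[:,:2]@ey,p[:,2]]
L=L[(L[:,0]<lo+5)]; 
w=robot.trace('top','wedge')[0]['mask']; q=W[w];q=q[(q[:,2]>100)&(q[:,2]<130)]
r=cv2.minAreaRect(q[:,:2].astype(np.float32));print('wedge',r)
h=q[q[:,2]>117]; print('head',h.mean(0),cv2.minAreaRect(h[:,:2].astype(np.float32)), (h[:,:2]@ey).max(), h[:,:2].mean(0)@ex)
rr=robot.trace('top','taper_rail')[0]['mask']; q=W[rr];q=q[(q[:,2]>100)];vx=cv2.fitLine(q[:,:2].astype(np.float32),cv2.DIST_HUBER,0,.01,.01).ravel();print('rail',vx,np.rad2deg(np.arctan2(vx[1],vx[0])))
print('ex',ex,'ey',ey, robot.current_ee_rot(), robot.current_time())
E
```

```text
x range [441.91569305 616.16430227]
[441.9 500.  -58.9 131.3]
[500.  558.1 -15.  176.2]
[558.1 616.2 -60.3 129.9]
wedge ((450.54266357421875, -79.86344909667969), (131.3089141845703, 26.73957633972168), 67.95834350585938)
head [471.99713539 -25.84336851 122.67434516] ((472.0711669921875, -25.666501998901367), (14.578265190124512, 24.75629425048828), 69.32535552978516) 213.29038971936376 425.7063936064611
rail [ 3.6990380e-01  9.2907006e-01  4.0408759e+02 -1.3695212e+02] 68.29031
ex [ 0.87546453 -0.48328238] ey [0.48328238 0.87546453] [-1.35408456e-05  1.83352625e-01  9.83047209e-01 -2.24231116e-05] 1.7
```

```bash
cat >> h.py <<'E'
from scipy.spatial.transform import Rotation as Ro
A=61.1
def quat(ang,flip=1):
    a=np.deg2rad(ang); y=flip*np.array([np.sin(a),-np.cos(a),0]); z=np.array([0,0,-1.]); x=np.cross(y,z)
    return Ro.from_matrix(np.c_[x,y,z]).as_quat(scalar_first=True)
_a=np.deg2rad(A); ex=np.array([np.sin(_a),-np.cos(_a)]); ey=np.array([np.cos(_a),np.sin(_a)])
def P(lx,ly,z): return np.r_[lx*ex+ly*ey,z].tolist()
E
python3 - <<'E'
from h import *
W=np.load('W0.npy').reshape(-1,3); W=W[~np.isnan(W[:,0])]
m=(W[:,2]>175)&(W[:,1]>-350)&(W[:,1]<300)&(W[:,0]>250)
q=W[m]
for xl in range(250,900,50):
    k=(q[:,0]>=xl)&(q[:,0]<xl+50)
    if k.sum(): print(xl,k.sum(),q[k].min(0).round(),q[k].max(0).round())
for f in (1,-1):
  for p in (P(529,215,230),P(529,215,105),P(529,135,105)):
    print(f,np.round(p),np.round(robot.inverse_kinematics(p,quat(A,f)),2))
E
```

```text
650 2166 [ 659. -350.  534.] [ 700. -105.  583.]
700 2724 [ 700. -239.  175.] [750. -78. 582.]
750 532 [ 750. -200.  175.] [799. 300. 397.]
800 1007 [ 800. -350.  175.] [850. 299. 417.]
850 3561 [ 850. -350.  177.] [900.  52. 468.]
1 [567. -67. 230.] [-0.18  0.01  1.3  -0.    1.83  0.33]
1 [567. -67. 105.] [-0.18  0.02  1.51 -0.    1.61  0.33]
1 [ 528. -137.  105.] [-0.32 -0.05  1.58 -0.    1.61  0.19]Traceback (most recent call last):
  File "<stdin>", line 10, in <module>
    return _wrapfunc(a, 'round', decimals=decimals, out=out)
    return _wrapit(obj, method, *args, **kwds)
    result = getattr(arr, method)(*args, **kwds)
TypeError: unsupported operand type(s) for *: 'NoneType' and 'float'
```

```bash
python3 - <<'E'
from h import *
q=quat(A)
robot.movep(P(529,212,230),q); robot.grasp(); print('opening',robot.current_opening())
robot.move_straight(P(529,212,105),vel=150)
print(robot.move_straight(P(529,155,105),vel=60,until_force=15), robot.current_wrist_force())
print(robot.move_straight(P(529,132,105),vel=25,until_force=12), robot.current_wrist_force())
e=robot.current_ee_pos(); print(np.array(e[:2])@ex,np.array(e[:2])@ey)
robot.move_straight(P(529,200,105),vel=200)
robot.move_straight(P(529,212,230),vel=250)
im,d,W=segs(); x,y,_,_=racks(im,W,A); lo,hi=np.percentile(x,[.5,99.5]); s=(hi-lo)/3; print(lo,hi)
ends(im,W,A,[(lo+s*i,lo+s*(i+1)) for i in range(3)])
cv2.imwrite('pics/crop2.png',cv2.resize(im[150:310,230:440,::-1],None,fx=3.7,fy=3.7,interpolation=cv2.INTER_CUBIC))
print(robot.current_time())
E
```

```text
opening 0.05822626677612846
False [-0.35109658 -0.46009289  0.21535468]
True [2.2020302  2.65090349 0.3830794 ]
529.1556600898089 142.87269749342724
441.80888521605016 616.1227040807056
[441.8 499.9 -58.7 131.3]
[499.9 558.  -60.4 129. ]
[558.  616.1 -60.4 129.9]
9.4167
```

View pics/crop2.png

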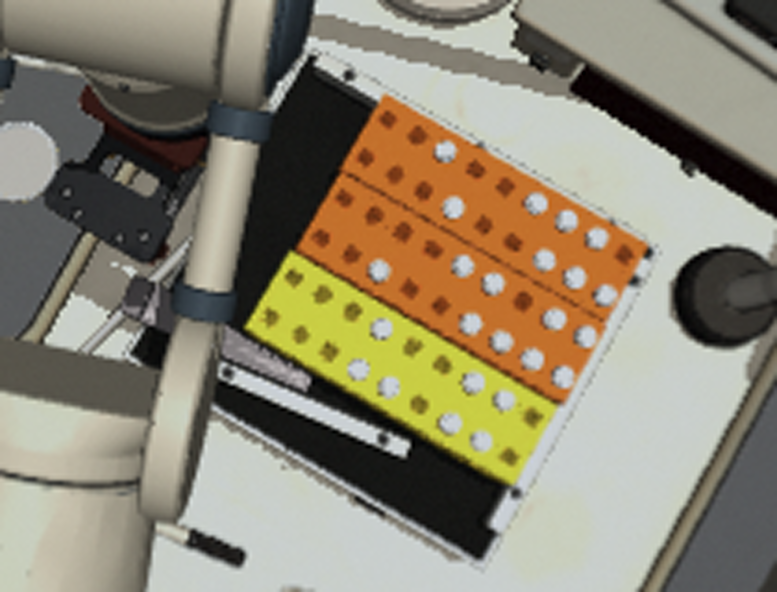

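```bash
cat > push.py <<'E'
from h import *
import sys
F=float(sys.argv[1]); B=68.1; b=np.deg2rad(B); u=np.array([np.cos(b),np.sin(b)]); h=np.array([472.,-25.8]); q=quat(B)
S=lambda s,z:np.r_[h+s*u,z].tolist()
robot.movep(S(48,230),q); robot.move_straight(S(48,99),vel=150)
hit=robot.move_straight(S(-80,99),vel=32,until_force=F)
f=np.array(robot.current_wrist_force()); e=np.array(robot.current_ee_pos())
print(hit,f.round(1),(e[:2]-h)@u,robot.current_time())
robot.move_straight(S(48,99),vel=150); robot.move_straight(S(48,230),vel=250)
robot.movej([1.145, 0.091, 1.231, 0, 1.82, -0.057])
im,d,W=segs(); x,y,_,_=racks(im,W,A); lo,hi=np.percentile(x,[.5,99.5]); s=(hi-lo)/3; print(lo,hi)
ends(im,W,A,[(lo+s*i,lo+s*(i+1)) for i in range(3)])
for t in ('wedge','wedge_head'): print(t,[(round(r['score'],2),world('top',r['point']).round()) for r in robot.mark_of('top',t)[:2]])
w=robot.trace('top','wedge')[0]['mask']; p=W[w];p=p[(p[:,2]>100)&(p[:,2]<130)]
print(cv2.minAreaRect(p[:,:2].astype(np.float32)),np.nanpercentile(p[:,2],[10,50,90]),((p[:,:2])@ey).max())
cv2.imwrite('pics/'+sys.argv[2],cv2.resize(im[150:310,230:440,::-1],None,fx=3.7,fy=3.7,interpolation=cv2.INTER_CUBIC))
print(robot.current_time())
E
python3 push.py 20 crop3.png
```

```text
True [1.6 2.5 1.7] -35.68471055050369 13.4667
444.35335017665227 616.5289126212263
[444.4 501.7 -59.2 130.9]
[501.7 559.1 -60.6 128.6]
[559.1 616.5 -60.4 129.9]
wedge [(0.59, array([ 422., -131.,   79.]))]
wedge_head [(0.97, array([455., -70.,  99.]))]
((423.30804443359375, -128.09327697753906), (130.6358642578125, 23.185710906982422), 62.05012512207031) [108.95509359 111.50230793 121.5491398 ] 157.74619888912366
17.2167
```

View pics/crop3.png

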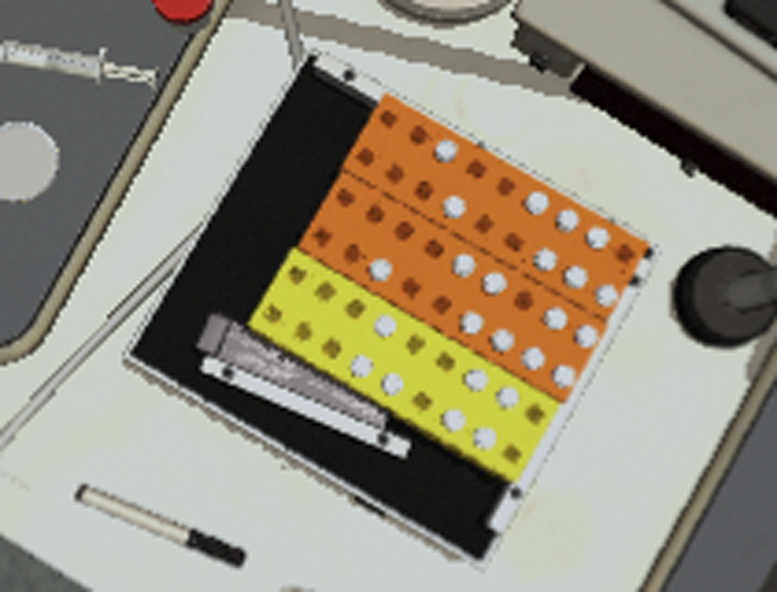

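The wedge has gone in about 53 mm, its head is about 27 mm proud, and the racks are tight and lined up. I'll press again slightly harder and slower to see whether it's really jammed.

```bash
sed -i "s/^hit=.*/robot.move_straight(S(-31,99),vel=120,until_force=20); hit=robot.move_straight(S(-80,99),vel=8,until_force=F)/" push.py; python3 push.py 24 crop4.png
python3 - <<'E'
from h import *
E
```

```text
True [1.5 1.3 0.5] -35.59381937396029 23.3833
444.2168811025518 616.5711394862769
[444.2 501.7 -59.4 130.8]
[501.7 559.1 -60.7 128.6]
[559.1 616.6 -60.6 130. ]
wedge [(0.64, array([ 425., -130.,   77.]))]
wedge_head [(0.82, array([455., -71., 101.])), (0.23, array([ 405., -136.,   78.]))]
((421.87847900390625, -126.43472290039062), (132.00479125976562, 27.56991958618164), 60.62002182006836) [108.46930601 111.54185193 121.70117093] 159.13195773014348
27.1333
```

View pics/crop4.png

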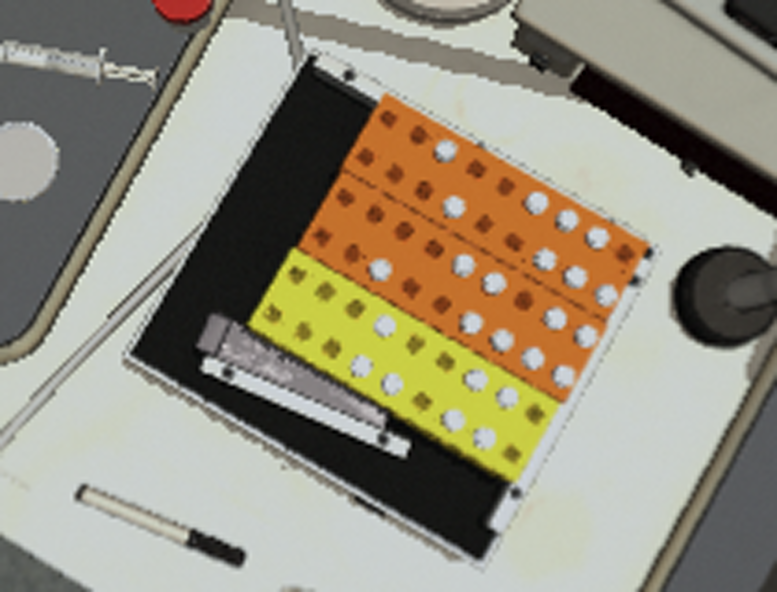

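The second push at 24 N did not move the wedge, so it is jammed. The racks are flush and tight, and the robot is clear.

```bash
python3 -c "
from rig import robot
print(robot.job_done())"
```

```text
the job is handed in; nothing more can be done
None
```

I slid the middle rack home in line with its neighbours, drove the wedge until it jammed (a second push at 24 N didn't move it), and handed the job in at about 27 s with the arm clear.

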